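# Fold and latch the bench rule

## Task

Put the folding bench rule away: first, with the inner leaf still standing well out, fold the outer leaf fully back on top of the inner leaf; then swing the two together fully home over the bed. Only then bring the keeper strap fully down across them, and do not shift anything else that stands on the bench.

Things in the scene. Friction and masses are not known exactly. Their poses are not given: they have to be found in the camera images.
- rule_base: The base of the folding rule, screwed to the bench: aluminium plate 62 mm (x) by 250 mm (y, from -40 to +210 mm), 6 mm thick, with a fixed wooden bed strip along +y on top. Origin on the bench, on the root pivot's axis; x, y level, z up. The folded rule lies over the bed, along +y. The open leaves stand out on the -x side; the keeper's hinge block is on the +x side. Its place and heading on the bench differ each time.
- root_pivot (a point): Top of the steel root pivot pin (vertical axis, origin of rule_base), 34 mm above the bench; the inner leaf turns about it.
- inner_leaf (a joint): Angle (rad) of the inner leaf about the root pivot: 0 = fully home over the bed, against its stop; positive = swung out, counter-clockwise seen from above, from rule_base's +y towards its -x. Wooden bar 26 mm wide, 8 mm thick, underside 14 mm above the bench, 180 mm from pivot to pivot. Stiff hinge (0.30 N m friction): it stays where it is left.
- inner_knob (a point): Centre of the round upright wooden knob over the pivot that joins the two leaves. It is fixed to the inner leaf, 180 mm from the root pivot, coaxial with the outer leaf's hinge, so moving it swings the inner leaf and takes the outer one along. 24 mm in diameter, 38 mm tall (36 to 74 mm above the bench; this point is 55 mm above the bench).
- outer_leaf (a joint): Angle (rad) of the outer leaf about the pivot under inner_knob: 0 = folded fully back on top of the inner leaf, against its stop, its free end towards the root pivot; positive = opened, clockwise seen from above relative to the inner leaf. Wooden bar 26 mm wide, 8 mm thick, its top 32 mm above the bench. Light hinge (0.06 N m friction): it stays where it is left, and turning it does not drag the inner leaf along.
- outer_knob (a point): Centre of the round upright wooden knob at the outer leaf's free end, 130 mm from the pivot under inner_knob. 24 mm in diameter, 38 mm tall (36 to 74 mm above the bench; this point is 55 mm above the bench). With the leaf folded it stands on the line between the two pivots, 50 mm from the root pivot.
- keeper (a joint): Angle (rad) of the keeper strap about its level hinge: 0 = fully down across the bed, against its stop; positive = raised (starts at 1.0 to 1.35, up to 1.5 possible). Stiff hinge (0.08 N m friction): it stays where it is left and must be pushed all the way down.
- keeper_hinge (a point): Middle of the keeper's hinge axis, on rule_base at x = +25, y = +110, z = 43 mm; the axis runs along rule_base's y.
- keeper_tip (a point): Free end of the keeper, 66 mm from its hinge: a flat steel strap 24 mm wide (along rule_base's y) and 5 mm thick, with a rubber end pad 7 mm thick from 58 to 70 mm and a lip that turns down 18 mm at 47 mm from the hinge, in front of the leaves. Fully down, the strap points to rule_base's -x, its top 45.5 mm above the bench, 7 mm clear over the folded leaves.
- pattern_weight: bystander: dark steel pattern weight, 60 mm round, 62 mm tall with a small knob, 0.5 kg; origin under its centre
- dye_bottle: bystander: amber bottle, 48 mm round, 100 mm tall; origin under its centre
- wax_jar: bystander: low glass jar with a metal lid, 60 mm round, 50 mm tall; origin under its centre
- rivet_cup: bystander: open steel cup, 60 mm across the rim, 45 mm tall; origin under its centre
- mallet: bystander: mallet lying down, wooden handle 160 mm long along its x axis (origin on the bench under the middle of the handle), white cylindrical head 48 mm in diameter, 85 mm long along y, at x = +85 mm
- template: bystander: flat plywood pattern template about 135 x 70 mm, 4 mm thick; origin on its underside
- edge_iron: bystander: small hand iron lying down, about 150 mm long along its x axis, 14 mm tall, dark wooden handle towards -x; origin under its middle

How it is judged:
On the way, in this order (a step that is already met when the one before it is completed fails the run):
1. the outer leaf is folded back on the inner leaf, which still stands out by more than 0.4 rad (value of joint outer_leaf below 0.09 rad and value of joint inner_leaf above 0.4 rad), for 0.2 s.
2. both leaves, folded together, are home over the bed, the keeper still up (value of joint inner_leaf below 0.08 rad and value of joint outer_leaf below 0.09 rad and value of joint keeper above 0.6 rad), for 0.2 s.
3. the keeper is down across the folded leaves (value of joint inner_leaf below 0.08 rad and value of joint outer_leaf below 0.09 rad and value of joint keeper below 0.12 rad), for 0.2 s.
At the end, for the whole second after the job is handed in: At rest: the inner leaf within 0.08 rad of home, the outer leaf folded on it within 0.09 rad, the keeper down within 0.12 rad (all of step 3 and velocity of joint inner_leaf between -0.1 and 0.1 rad/s and velocity of joint outer_leaf between -0.1 and 0.1 rad/s and velocity of joint keeper between -0.1 and 0.1 rad/s); the robot touches nothing.
It fails at once if the inner leaf is swung in (below 0.35 rad) while the outer leaf is still open by more than 0.3 rad (value of joint inner_leaf below 0.35 rad and value of joint outer_leaf above 0.3 rad).
It fails at once if the keeper is brought down (below 0.6 rad) while a leaf is still more than 0.15 rad from home (value of joint keeper below 0.6 rad and value of joint any of inner_leaf, outer_leaf above 0.15 rad).
It fails at once if another thing on the bench is shifted by more than 20 mm or tipped over (distance of any of pattern_weight, dye_bottle, wax_jar, rivet_cup, mallet, template, edge_iron from where it was at the start of the episode above 0.02 m or angle between any of pattern_weight, dye_bottle, wax_jar, rivet_cup, mallet, template, edge_iron's own z axis and vertical above 0.5 rad).
It also fails if it takes over 61 s, if anything falls off the work surface, if the arm or the gripper's body presses on something with over 40 N, if the wrist force passes 120 N, or if a joint passes its speed limit or range.

## Robot

A 6-joint arm with a two-finger parallel gripper is mounted at the origin on the work surface. World frame = base frame: x ahead of the robot, y to its left, z up, the work surface at z = 0. Lengths are in m, angles in rad, forces in N, time in s.
With the tool pointing down it reaches from about 0.3 to 0.75 m from the base axis. Payload 8.5 kg.
Tool frame: the origin (TCP) lies at the very end of the fingers, on their centre line; the grasp point (between the pads) lies 19 mm behind it; x points along the fingers, z is the direction in which the jaws open and shut, and the axes are right-handed (so a half turn about x gives the same grasp; the last joint's range is limited). The gripper opens to 85 mm and grips with 20 to 120 N. Pads are 22 mm wide; open, the fingers measure 114 mm over their backs; the gripper's body (76 mm by 85 mm) begins 54 mm behind the grasp point. The pads swing forward as they close: fully open they stand 13 mm farther back than shut.
Start: joints at [0.993, 0.381, 1.297, -0, 1.464, -0.215], TCP at [0.195, 0.514, 0.231] pointing down, gripper open.
Joint ranges: [-3.11, 3.11], [-0.89, 2.33], [0.22, 2.48], [-1.42, 4.56], [0.17, 2.85], [-2.88, 2.88]. Speed limits (rad/s): [2.39, 2.39, 3.14, 3.14, 3.14, 3.14].

## Interface

Orientations are given as a rotation vector (axis times angle).
In Python, from workcell import * gives the robot as it stands. The module is installed in compiled form; this text tells all that it offers.
- The arm moves only by the tool jog_arm, never from a script. Its argument "moves" is a list of rows, each an object of numbers: "x", "y", "z": the shift along the tool's x, y, z in m; "ax", "ay", "az": the turn, a rotation vector about the tool's x, y, z in degrees; "hand": the closure, from 0 (fully open) to 1 (shut). In form: [{"x": .., "y": .., "z": .., "ax": .., "ay": .., "az": .., "hand": ..}, ...]. A call has 1 to 5 rows; each row is the pose to reach, as a shift and turn from the pose measured when the call began, along the tool's axes at that moment; what a row does not reach only later rows make up. A row lasts 1/12 s, in which the tool goes at most 41.7 mm and 7.16 degrees, less where a joint would pass 70% of its speed; a pose out of reach is approached as far as the arm can. A call with a gripper value outside its range is refused whole. The fingers move at their own pace and stop on an object; the grip force is fixed at half the most. Time passes only in rows, so rows that repeat a pose let the fingers close. It gives the time, the measured TCP pose, the force and the opening at its end, in the units of the state.
- get_obs(): the state, without advancing time (a new reading comes with each control period).
- camera(name): name is "scene" or "top" or "wrist"; returns (picture, depth): 420x560x3 uint8, red, green, blue; 420x560 float32, m along the optical axis (not along the pixel's ray), 0 where there is no reading.
- calibration(name): a dict with "fx", "fy", "cx", "cy" (pixels), "k1" (the pictures are not rectified: a ray, as slopes to the right and down, at radius r is drawn at 1 + k1 r^2 times it, then the intrinsics apply), "rvec" (rotation vector, rad) and "tvec" (3), from world to camera coordinates, as OpenCV has them. Camera axes: x right, y down, z forward; pixel columns grow to the right and rows downward; lengths in m; the calibration is good to about 2 mm. A picture is of the moment at which its call begins: read the wrist's pose just before it. calibration takes no time and is no camera call; for the wrist camera it gives the pose at the moment of the call.
- job_done(): hands the job in, once; it reports no verdict.
The state is a dict: "t": time; "joint_pos": joint angles; "joint_velocities": joint speeds; "tau": joint torques, N m; "eef_pos": TCP position; "ee_rot": TCP orientation; "ft_force": force on the tool from outside, world axes, zero at the start; "torque": the same for the moment, N m; "opening": finger opening in m.
Only numpy, scipy, OpenCV 4.12 (cv2) and the standard library are available. Lean on these libraries where they do the work, as an engineer would, in place of code of your own. Each camera call takes 0.05 s, during which the arm holds its last target. There are 200 camera calls.

## Working session

There is one attempt and no reset: what is moved stays moved. The work goes in short steps, Python scripts to look and compute and a tool call to move; the robot and the scene stay as the last step left them, time stands still between calls to the robot, and variables do not carry over. Pictures are saved under pics/ and viewed, about 8 in all and at most 12, crops included, and the job is handed in when it is done.

Besides the shell and the picture viewer there is one more tool, called after ">>>" as name([rows], argument=value, ...), one row to a line, values as JSON. jog_arm: Moves the arm, as the interface text tells. Its arguments: {"type":"object","properties":{"moves":{"type":"array"}},"required":["moves"]}

```bash
mkdir -p pics; cat > h.py <<'E'
from workcell import *
import numpy as np, cv2
from scipy.spatial.transform import Rotation as R
def shot(n,f):
    c=calibration(n); p,d=camera(n); cv2.imwrite(f'pics/{f}.png',p[:,:,::-1]); np.savez(f'pics/{f}.npz',p=p,d=d,**c); return p,d,c
def ray(c,u,v):
    K=np.array([[c['fx'],0,c['cx']],[0,c['fy'],c['cy']],[0,0,1.]])
    x,y=(u-c['cx'])/c['fx'],(v-c['cy'])/c['fy']; a,b=x,y
    for _ in range(20):
        s=1+c['k1']*(a*a+b*b); a,b=x/s,y/s
    Rm=R.from_rotvec(np.ravel(c['rvec'])).as_matrix(); t=np.ravel(c['tvec'])
    return -Rm.T@t, Rm.T@np.array([a,b,1.])
def onz(c,u,v,z):
    o,d=ray(c,u,v); return o+d*(z-o[2])/d[2]
def load(f): return dict(np.load(f'pics/{f}.npz'))
E
python3 - <<'E'
from h import *
for n in('top','scene'): shot(n,n+'0')
o=get_obs(); print(o['t'],o['eef_pos'],o['ee_rot'],R.from_rotvec(o['ee_rot']).as_matrix().round(3),o['opening'])
E
```

```text
0.1 [0.19505929 0.51396235 0.23076564] [-0.93850881  1.36053303  0.93764515] [[-0.001 -0.935  0.355]
 [-0.001  0.355  0.935]
 [-1.     0.    -0.001]] 0.0854126202543801
```

View pics/top0.png

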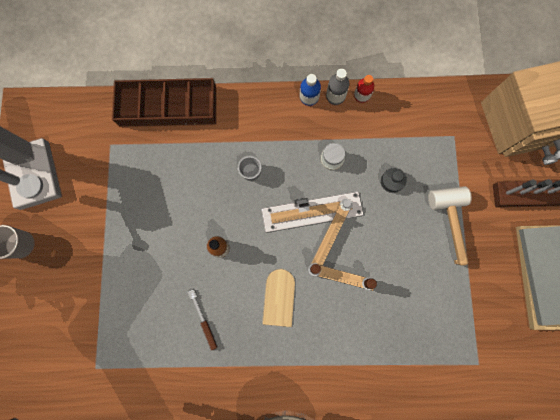

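View pics/scene0.png

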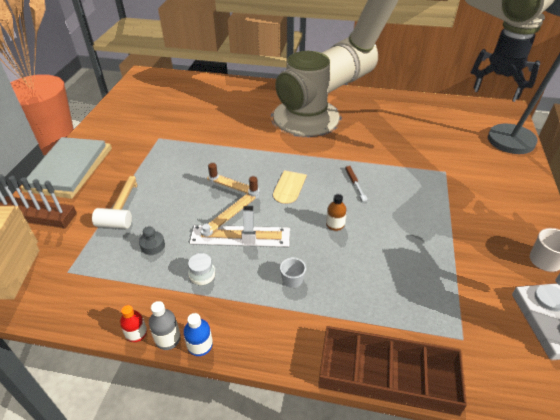

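The top view shows the plate at about (313,212), root pivot (347,205), inner knob (316,268), outer knob (371,284) and the raised keeper at (303,204). The robot is at the bottom. Next I'll measure these more exactly.

```bash
python3 - <<'E'
from h import *
c=load('top0'); p=c['p']; d=c['d']
crop=cv2.resize(p[170:310,240:400],None,fx=5,fy=5,interpolation=cv2.INTER_CUBIC)[:600]; 
cv2.imwrite('pics/crop0.png',cv2.resize(p[175:305,240:400],None,fx=4.6,fy=4.6,interpolation=cv2.INTER_CUBIC)[:,:,::-1])
h=cv2.cvtColor(p,cv2.COLOR_RGB2HSV)
# points by depth: world xyz for each pixel in roi
K=np.array([[c['fx'],0,c['cx']],[0,c['fy'],c['cy']],[0,0,1.]])
vv,uu=np.mgrid[175:305,240:400]
P=np.array([ (lambda o,r:o+r*d[v,u])(*ray(c,u,v)) for v,u in zip(vv.ravel(),uu.ravel())])
col=p[175:305,240:400].reshape(-1,3).astype(int)
hs=h[175:305,240:400].reshape(-1,3)
print('cam',ray(c,280,210)[0])
Pz=P[:,2]
m=((Pz>.06)&(Pz<.085)).reshape(vv.shape).astype(np.uint8)
n,l,s,ce=cv2.connectedComponentsWithStats(m)
for i in range(1,n):
    if s[i,4]>8:
        q=P[(l==i).ravel()]; print('blob',s[i,4],ce[i]+[240,175],q.mean(0).round(4),q[:,2].max().round(3), col[(l==i).ravel()].mean(0))
w=((hs[:,1]<40)&(hs[:,2]>150)&(Pz<.015)).reshape(vv.shape).astype(np.uint8)
pts=np.argwhere(w)[:,::-1]+[240,175]
W=np.array([onz(c,u,v,.006)[:2] for u,v in pts]).astype(np.float32)
r=cv2.minAreaRect(W); print(len(W),r,cv2.boxPoints(r))
for n_,(u,v,z) in dict(weight=(393,180,.03),jar=(333,156,.05),cup=(249,168,.045),bottle=(217,246,.08),tmplTL=(272,270,.004),tmplTR=(292,272,.004),mal=(449,198,.048),malh=(461,262,.02)).items(): print(n_,onz(c,u,v,z).round(3))
E
```

```text
cam [ 0.40715149 -0.00967788  0.99924126]
blob 20 [396.65 176.75] [ 0.6576 -0.2786  0.0613] 0.063 [83.2  83.05 80.35]
blob 22 [301.68181818 201.72727273] [ 0.5989 -0.0491  0.0721] 0.084 [109.22727273 106.81818182 104.09090909]
blob 41 [303.70731707 209.31707317] [ 0.5785 -0.0529  0.0827] 0.085 [183.48780488 175.51219512 166.87804878]
blob 85 [315.55294118 268.63529412] [ 0.4416 -0.0765  0.0727] 0.077 [96.52941176 60.70588235 43.16470588]
blob 93 [370.94623656 283.37634409] [ 0.4068 -0.2004  0.0725] 0.077 [92.04301075 55.82795699 38.31182796]
2189 ((0.5215952396392822, -0.09007968008518219), (0.3948274552822113, 0.3242109417915344), 89.24214172363281) [[ 0.35689282 -0.28533202]
 [ 0.68107533 -0.28962028]
 [ 0.68629766  0.10517266]
 [ 0.36211514  0.10946092]]
weight [ 0.658 -0.278  0.03 ]
jar [ 0.717 -0.13   0.05 ]
cup [0.693 0.078 0.045]
bottle [0.497 0.15  0.08 ]
tmplTL [0.442 0.026 0.004]
tmplTR [ 0.437 -0.023  0.004]
mal [ 0.606 -0.402  0.048]
malh [ 0.455 -0.427  0.02 ]
```

View pics/crop0.png

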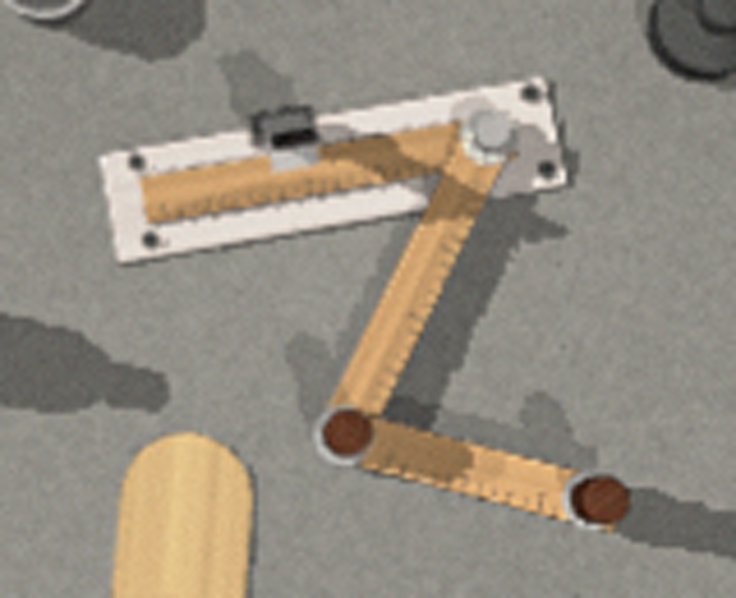

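The crop shows the plate corners at (103,155), (545,78), (570,185) and (120,263), the root pin at (490,133) and knob tops at (347,431) and (600,500). I'll combine these.

```bash
python3 - <<'E'
from h import *
c=load('top0')
f=lambda u,v,z: onz(c,u/4.6+240-.39,v/4.6+175-.39,z)[:2]
C=np.array([f(*q,.006) for q in[(103,155),(545,78),(570,185),(120,263)]])
TL,TR,BR,BL=C
print('sides',[np.linalg.norm(a-b).round(4) for a,b in((TL,TR),(TR,BR),(BR,BL),(BL,TL))])
ey=(TL-TR)+(BL-BR); ey/=np.linalg.norm(ey); ex=np.array([ey[1],-ey[0]])
org=C.mean(0)-ey*.085; print('org',org,'pin',f(490,133,.034),'psi',np.degrees(np.arctan2(-ey[0],ey[1])))
ik=f(347,431,.074); ok=f(600,500,.074); print('ik',ik,'ok',ok)
root=(org+f(490,133,.034))/2
print(np.linalg.norm(ik-root),np.linalg.norm(ik-ok))
def ang(v): return np.arctan2(-v@ex,v@ey)
a=ang(ik-root); b=root-ik; e=ok-ik
print('ex',ex,'ey',ey,'root',root,'inner',a,'outer',-(np.arctan2(e[1],e[0])-np.arctan2(b[1],b[0])))
print('keeper hinge',root+.025*ex+.11*ey)
E
```

```text
sides [np.float64(0.2474), np.float64(0.061), np.float64(0.249), np.float64(0.0608)]
org [ 0.5998281  -0.16188743] pin [ 0.60002895 -0.15944695] psi 8.88058614772598
ik [ 0.44229435 -0.07529951] ok [ 0.40701345 -0.19805139]
0.17926564798221825 0.127721443003865
ex [0.98801223 0.15437562] ey [-0.15437562  0.98801223] root [ 0.59992852 -0.16066719] inner 0.9194639176849935 outer 1.354331962907227
keeper hinge [ 0.60764751 -0.04812645]
```

```bash
cat >> h.py <<'E'
root=np.array([.6000,-.1607]); ey=np.array([-.1544,.9880]); ex=np.array([.9880,.1544]); PSI=np.degrees(np.arctan2(ey[1],ey[0]))
def base(x,y,z): return np.r_[root+x*ex+y*ey,z]
def ik(a,r=.18): return root+r*(np.cos(a)*ey-np.sin(a)*ex)
def okn(a,b):
    d=(root-ik(a))/np.linalg.norm(root-ik(a)); c,s=np.cos(-b),np.sin(-b); return ik(a)+.13*np.array([c*d[0]-s*d[1],s*d[0]+c*d[1]])
def rows(wps):
    """wps: (xyz, jaw angle deg, hand) -> rows for jog_arm"""
    o=get_obs(); M=R.from_rotvec(o['ee_rot']).as_matrix(); p=o['eef_pos']
    print('t',o['t'],'tcp',p.round(4),'jaw',np.degrees(np.arctan2(M[1,2],M[0,2])).round(1),'F',np.round(o['ft_force'],1),'op',round(o['opening'],4),'q',np.round(o['joint_pos'],2))
    for xyz,j,h in wps:
        Z=np.array([np.cos(np.radians(j)),np.sin(np.radians(j)),0]);X=np.array([0,0,-1.])
        T=np.c_[X,np.cross(Z,X),Z]
        s=M.T@(np.asarray(xyz)-p); w=np.degrees(R.from_matrix(M.T@T).as_rotvec())
        print('{"x":%.4f,"y":%.4f,"z":%.4f,"ax":%.1f,"ay":%.1f,"az":%.1f,"hand":%.2f}'%(*s,*w,h))
E
python3 - <<'E'
from h import *
print(okn(.92,1.354),ik(.92))
p=np.r_[okn(.92,1.354),.15]; rows([(p,-16,.53),(np.r_[p[:2],.043],-16,.53)])
E
```

```text
[ 0.40587465 -0.20004614] [ 0.44167325 -0.0750723 ]
t 0.1 tcp [0.1951 0.514  0.2308] jaw 69.2 F [-0.6 -0.4 -0.7] op 0.0854 q [ 0.99  0.38  1.3  -0.    1.46 -0.22]
{"x":0.0814,"y":-0.4505,"z":-0.5926,"ax":85.2,"ay":-0.1,"az":0.0,"hand":0.53}
{"x":0.1884,"y":-0.4506,"z":-0.5925,"ax":85.2,"ay":-0.1,"az":0.0,"hand":0.53}
```

>>> jog_arm([
  {"x":0,"y":-0.45,"z":-0.59,"ax":85,"hand":0.53},
  {"x":0,"y":-0.45,"z":-0.59,"ax":85,"hand":0.53},
  {"x":0,"y":-0.45,"z":-0.59,"ax":85,"hand":0.53},
  {"x":0,"y":-0.45,"z":-0.59,"ax":85,"hand":0.53},
  {"x":0,"y":-0.45,"z":-0.59,"ax":85,"hand":0.53},
])

```text
$.moves[0]: bad value
```

```bash
python3 - <<'E'
from h import *
p=np.r_[okn(.92,1.354),.15]; rows([(p,-16,.53),(np.r_[p[:2],.043],-16,.53)])
E
```

```text
t 0.1 tcp [0.1951 0.514  0.2308] jaw 69.2 F [-0.6 -0.4 -0.7] op 0.0854 q [ 0.99  0.38  1.3  -0.    1.46 -0.22]
{"x":0.0814,"y":-0.4505,"z":-0.5926,"ax":85.2,"ay":-0.1,"az":0.0,"hand":0.53}
{"x":0.1884,"y":-0.4506,"z":-0.5925,"ax":85.2,"ay":-0.1,"az":0.0,"hand":0.53}
```

>>> jog_arm([
  {"x":0,"y":-0.02,"z":-0.03,"ax":7,"ay":0,"az":0,"hand":0.53},
  {"x":0,"y":-0.04,"z":-0.06,"ax":14,"ay":0,"az":0,"hand":0.53},
  {"x":0,"y":-0.065,"z":-0.09,"ax":21,"ay":0,"az":0,"hand":0.53},
  {"x":0,"y":-0.09,"z":-0.12,"ax":28,"ay":0,"az":0,"hand":0.53},
  {"x":0,"y":-0.12,"z":-0.155,"ax":35,"ay":0,"az":0,"hand":0.53},
])

```text
t: 0.52
eef_pos: [0.2505, 0.3291, 0.2307]
ee_rot: [-0.465, 1.522, 0.463]
ft_force: [1.2, 0.4, -0.1]
opening: 0.04
```

```bash
python3 - <<'E'
from h import *
p=np.r_[okn(.92,1.354),.20]; rows([(p,-16,.53),(np.r_[p[:2],.043],-16,.53)])
E
```

```text
t 0.5167 tcp [0.2505 0.3291 0.2307] jaw 33.9 F [ 1.2  0.4 -0.1] op 0.04 q [ 0.63  0.14  1.64 -0.    1.36  0.04]
{"x":0.0312,"y":-0.5258,"z":-0.1664,"ax":49.9,"ay":-0.1,"az":0.1,"hand":0.53}
{"x":0.1882,"y":-0.5257,"z":-0.1662,"ax":49.9,"ay":-0.1,"az":0.1,"hand":0.53}
```

>>> jog_arm([
  {"x":0,"y":-0.04,"z":-0.012,"ax":7,"ay":0,"az":0,"hand":0.53},
  {"x":0,"y":-0.08,"z":-0.025,"ax":14,"ay":0,"az":0,"hand":0.53},
  {"x":0,"y":-0.12,"z":-0.037,"ax":21,"ay":0,"az":0,"hand":0.53},
  {"x":0,"y":-0.16,"z":-0.05,"ax":28,"ay":0,"az":0,"hand":0.53},
  {"x":0,"y":-0.2,"z":-0.063,"ax":35,"ay":0,"az":0,"hand":0.53},
])

```text
t: 0.93
eef_pos: [0.3088, 0.1289, 0.2309]
ee_rot: [0.018, 1.571, -0.02]
ft_force: [0.9, 0.1, 0.1]
opening: 0.04
```

```bash
python3 - <<'E'
from h import *
p=np.r_[okn(.92,1.354),.20]; rows([(p,-16,.53),(np.r_[p[:2],.043],-16,.53)])
E
```

```text
t 0.9333 tcp [0.3088 0.1289 0.2309] jaw -1.4 F [0.9 0.1 0.1] op 0.04 q [ 0.04 -0.01  1.81 -0.    1.35  0.06]
{"x":0.0312,"y":-0.3264,"z":0.1050,"ax":14.6,"ay":-0.0,"az":0.1,"hand":0.53}
{"x":0.1882,"y":-0.3262,"z":0.1051,"ax":14.6,"ay":-0.0,"az":0.1,"hand":0.53}
```

>>> jog_arm([
  {"x":0,"y":-0.035,"z":0.012,"ax":3,"ay":0,"az":0,"hand":0.53},
  {"x":0,"y":-0.07,"z":0.024,"ax":6,"ay":0,"az":0,"hand":0.53},
  {"x":0,"y":-0.11,"z":0.036,"ax":9,"ay":0,"az":0,"hand":0.53},
  {"x":0,"y":-0.15,"z":0.049,"ax":12,"ay":0,"az":0,"hand":0.53},
  {"x":0,"y":-0.19,"z":0.062,"ax":14.6,"ay":0,"az":0,"hand":0.53},
])

```text
t: 1.35
eef_pos: [0.3658, -0.0638, 0.2311]
ee_rot: [0.22, 1.56, -0.222]
ft_force: [2.3, 0.3, 0.2]
opening: 0.0403
```

```bash
python3 - <<'E'
from h import *
p=np.r_[okn(.92,1.354),.20]; rows([(p,-16,.53),(np.r_[p[:2],.043],-16,.53)])
E
```

```text
t 1.35 tcp [ 0.3658 -0.0638  0.2311] jaw -16.2 F [2.3 0.3 0.2] op 0.0403 q [-0.49  0.06  1.73 -0.    1.35 -0.21]
{"x":0.0312,"y":-0.1196,"z":0.0764,"ax":-0.2,"ay":-0.0,"az":0.1,"hand":0.53}
{"x":0.1882,"y":-0.1194,"z":0.0765,"ax":-0.2,"ay":-0.0,"az":0.1,"hand":0.53}
```

>>> jog_arm([
  {"x":0.02,"y":-0.033,"z":0.02,"ax":0,"ay":0,"az":0,"hand":0.53},
  {"x":0.04,"y":-0.066,"z":0.04,"ax":0,"ay":0,"az":0,"hand":0.53},
  {"x":0.06,"y":-0.095,"z":0.06,"ax":0,"ay":0,"az":0,"hand":0.53},
  {"x":0.08,"y":-0.1195,"z":0.0765,"ax":0,"ay":0,"az":0,"hand":0.53},
  {"x":0.1,"y":-0.1195,"z":0.0765,"ax":0,"ay":0,"az":0,"hand":0.53},
])

```text
t: 1.77
eef_pos: [0.4073, -0.2052, 0.1297]
ee_rot: [0.222, 1.558, -0.227]
ft_force: [0.7, 0.2, 0.6]
opening: 0.0403
```

```bash
python3 - <<'E'
from h import *
p=np.r_[okn(.92,1.354),.043]; rows([(p,-16,.53)])
p,d,c=shot('wrist','w1')
E
```

```text
t 1.7667 tcp [ 0.4073 -0.2052  0.1297] jaw -16.4 F [0.7 0.2 0.6] op 0.0403 q [-0.73  0.33  1.71 -0.    1.1  -0.44]
{"x":0.0867,"y":0.0048,"z":-0.0030,"ax":-0.4,"ay":0.1,"az":0.2,"hand":0.53}
```

View pics/w1.png

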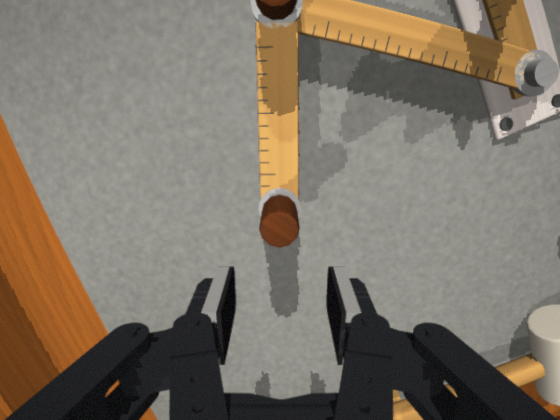

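The wrist picture shows the outer knob's top at (279,228), centred between the jaws at column 281. Next I'll descend, then plan the arc.

>>> jog_arm([
  {"x":0.03,"y":0.005,"z":-0.003,"ax":0,"ay":0,"az":0,"hand":0.53},
  {"x":0.06,"y":0.005,"z":-0.003,"ax":0,"ay":0,"az":0,"hand":0.53},
  {"x":0.086,"y":0.005,"z":-0.003,"ax":0,"ay":0,"az":0,"hand":0.53},
  {"x":0.086,"y":0.005,"z":-0.003,"ax":0,"ay":0,"az":0,"hand":0.65},
])

```text
t: 2.15
eef_pos: [0.4012, -0.1936, 0.0376]
ee_rot: [0.229, 1.571, -0.219]
ft_force: [-0.3, 0.3, -0.5]
opening: 0.0304
```

```bash
python3 - <<'E'
from h import *
c=load('w1'); print('okn by wrist',onz(c,279,228,.074), 'ik',onz(c,279,5,.074))
def J(b): e=okn(.92,b)-ik(.92); return np.degrees(np.arctan2(e[1],e[0]))+90
rows([(np.r_[okn(.92,b),.043],J(b),.65) for b in(1.25,1.13,1.01,.89,.77)])
E
```

```text
okn by wrist [ 0.40821087 -0.20125729  0.074     ] ik [ 0.44147211 -0.08875241  0.074     ]
t 2.15 tcp [ 0.4012 -0.1936  0.0376] jaw -16.3 F [-0.3  0.3 -0.5] op 0.0304 q [-0.72  0.47  1.84 -0.    0.84 -0.43]
{"x":-0.0057,"y":-0.0041,"z":0.0197,"ax":-6.3,"ay":-0.7,"az":-0.3,"hand":0.65}
{"x":-0.0059,"y":-0.0014,"z":0.0351,"ax":-13.2,"ay":-0.7,"az":-0.3,"hand":0.65}
{"x":-0.0060,"y":0.0030,"z":0.0500,"ax":-20.1,"ay":-0.7,"az":-0.4,"hand":0.65}
{"x":-0.0062,"y":0.0092,"z":0.0643,"ax":-26.9,"ay":-0.7,"az":-0.4,"hand":0.65}
{"x":-0.0063,"y":0.0171,"z":0.0778,"ax":-33.8,"ay":-0.6,"az":-0.5,"hand":0.65}
```

>>> jog_arm([
  {"x":-0.006,"y":-0.004,"z":0.019,"ax":-6,"ay":-0.7,"az":-0.3,"hand":0.65},
  {"x":-0.006,"y":-0.0015,"z":0.035,"ax":-13,"ay":-0.7,"az":-0.3,"hand":0.65},
  {"x":-0.006,"y":0.003,"z":0.05,"ax":-20,"ay":-0.7,"az":-0.4,"hand":0.65},
  {"x":-0.006,"y":0.009,"z":0.064,"ax":-27,"ay":-0.7,"az":-0.4,"hand":0.65},
  {"x":-0.006,"y":0.017,"z":0.078,"ax":-34,"ay":-0.6,"az":-0.5,"hand":0.65},
])

```text
t: 2.57
eef_pos: [0.4819, -0.1992, 0.0448]
ee_rot: [-0.248, 1.557, 0.246]
ft_force: [-1.2, 0.6, -0.8]
opening: 0.0299
```

```bash
python3 - <<'E'
from h import *
def J(b): e=okn(.92,b)-ik(.92); return np.degrees(np.arctan2(e[1],e[0]))+90
rows([(np.r_[okn(.92,b),.043],J(b),.65) for b in(.65,.53,.41,.29,.17)])
E
```

```text
t 2.5667 tcp [ 0.4819 -0.1992  0.0448] jaw 18.0 F [-1.2  0.6 -0.8] op 0.0299 q [-0.62  0.55  1.64 -0.    0.96 -0.93]
{"x":0.0018,"y":0.0013,"z":0.0145,"ax":-6.3,"ay":-0.0,"az":0.1,"hand":0.65}
{"x":0.0018,"y":0.0040,"z":0.0299,"ax":-13.2,"ay":-0.0,"az":0.1,"hand":0.65}
{"x":0.0018,"y":0.0084,"z":0.0448,"ax":-20.1,"ay":-0.0,"az":0.1,"hand":0.65}
{"x":0.0018,"y":0.0146,"z":0.0591,"ax":-27.0,"ay":-0.0,"az":0.1,"hand":0.65}
{"x":0.0018,"y":0.0225,"z":0.0726,"ax":-33.8,"ay":-0.0,"az":0.1,"hand":0.65}
```

>>> jog_arm([
  {"x":0,"y":0.0013,"z":0.0145,"ax":-6,"ay":0,"az":0,"hand":0.65},
  {"x":0,"y":0.004,"z":0.03,"ax":-13,"ay":0,"az":0,"hand":0.65},
  {"x":0,"y":0.0085,"z":0.045,"ax":-20,"ay":0,"az":0,"hand":0.65},
  {"x":0,"y":0.0145,"z":0.059,"ax":-27,"ay":0,"az":0,"hand":0.65},
  {"x":0,"y":0.0225,"z":0.0725,"ax":-34,"ay":0,"az":0,"hand":0.65},
])

```text
t: 2.98
eef_pos: [0.5449, -0.1549, 0.0471]
ee_rot: [-0.716, 1.45, 0.711]
ft_force: [-0.7, -1.1, 0.7]
opening: 0.0298
```

```bash
python3 - <<'E'
from h import *
def J(b): e=okn(.92,b)-ik(.92); return np.degrees(np.arctan2(e[1],e[0]))+90
rows([(np.r_[okn(.92,b),.043],J(b),.65) for b in(.1,.03,-.03,-.06)])
E
```

```text
t 2.9833 tcp [ 0.5449 -0.1549  0.0471] jaw 52.4 F [-0.7 -1.1  0.7] op 0.0298 q [-0.49  0.6   1.5  -0.    1.03 -1.4 ]
{"x":0.0041,"y":0.0007,"z":0.0081,"ax":-3.5,"ay":-0.1,"az":0.2,"hand":0.65}
{"x":0.0040,"y":0.0016,"z":0.0172,"ax":-7.5,"ay":-0.1,"az":0.2,"hand":0.65}
{"x":0.0040,"y":0.0028,"z":0.0249,"ax":-10.9,"ay":-0.1,"az":0.2,"hand":0.65}
{"x":0.0040,"y":0.0036,"z":0.0287,"ax":-12.6,"ay":-0.1,"az":0.2,"hand":0.65}
```

>>> jog_arm([
  {"x":0.003,"y":0.0007,"z":0.008,"ax":-3.5,"ay":0,"az":0,"hand":0.65},
  {"x":0.003,"y":0.0016,"z":0.017,"ax":-7.5,"ay":0,"az":0,"hand":0.65},
  {"x":0.003,"y":0.003,"z":0.026,"ax":-10,"ay":0,"az":0,"hand":0.65},
  {"x":0.003,"y":0.003,"z":0.027,"ax":-10,"ay":0,"az":0,"hand":0.65},
  {"x":0.003,"y":0.003,"z":0.027,"ax":-10,"ay":0,"az":0,"hand":0.65},
])

```text
t: 3.4
eef_pos: [0.5593, -0.1312, 0.0458]
ee_rot: [-0.851, 1.398, 0.844]
ft_force: [-0.4, 0.5, -0.3]
opening: 0.0297
```

```bash
python3 - <<'E'
from h import *
rows([])
shot('top','t2'); p=load('t2')['p']
cv2.imwrite('pics/t2c.png',cv2.resize(p[175:305,240:400],None,fx=4.6,fy=4.6,interpolation=cv2.INTER_CUBIC)[:,:,::-1])
E
```

```text
t 3.4 tcp [ 0.5593 -0.1312  0.0458] jaw 62.4 F [-0.4  0.5 -0.3] op 0.0297 q [-0.44  0.62  1.48 -0.    1.04 -1.52]
```

View pics/t2c.png

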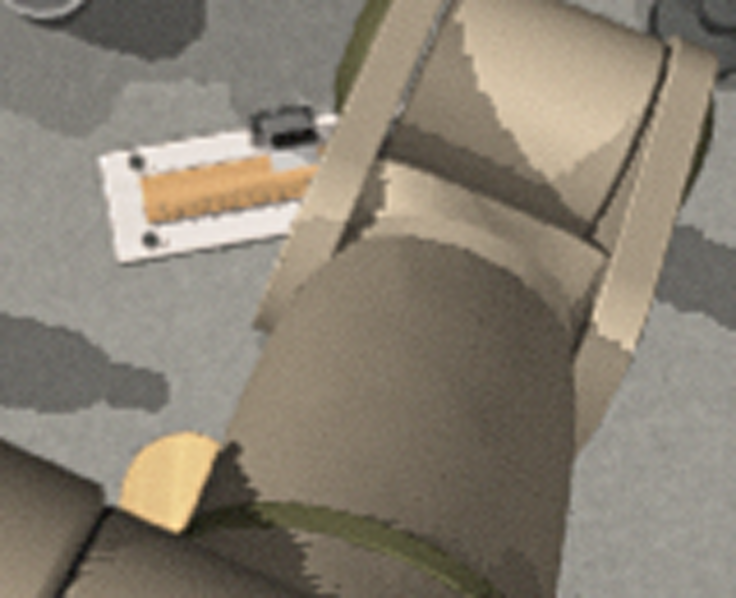

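The arm hides the leaves in the top view. I'll lift off and measure with the wrist camera.

>>> jog_arm([
  {"x":-0.03,"y":0,"z":-0.003,"ax":0,"ay":0,"az":0,"hand":0.6},
  {"x":-0.06,"y":0,"z":-0.003,"ax":0,"ay":0,"az":0,"hand":0.53},
  {"x":-0.1,"y":0,"z":-0.003,"ax":0,"ay":0,"az":0,"hand":0.53},
  {"x":-0.125,"y":0.03,"z":-0.003,"ax":0,"ay":0,"az":0,"hand":0.53},
  {"x":-0.125,"y":0.05,"z":-0.003,"ax":0,"ay":0,"az":0,"hand":0.53},
])

```text
t: 3.87
eef_pos: [0.514, -0.1111, 0.176]
ee_rot: [-0.855, 1.393, 0.835]
ft_force: [0.7, -0.5, -0.1]
opening: 0.0397
```

```bash
python3 - <<'E'
from h import *
rows([])
shot('wrist','w3')
E
```

```text
t 3.8667 tcp [ 0.514  -0.1111  0.176 ] jaw 62.3 F [ 0.7 -0.5 -0.1] op 0.0397 q [-0.44  0.38  1.47 -0.    1.28 -1.52]
```

View pics/w3.png

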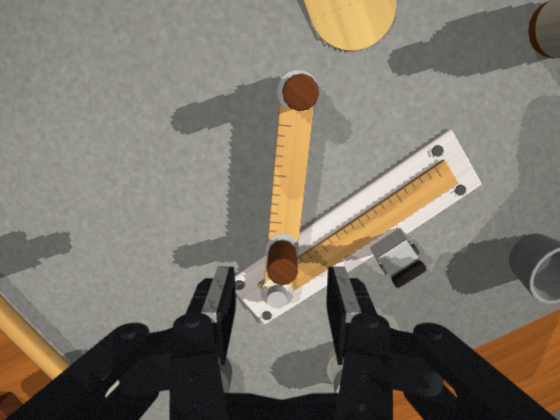

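Wrist picture: inner knob top (301,92), outer knob top (284,265), root pin (278,296). The outer leaf lies on the inner one.

```bash
python3 - <<'E'
from h import *
c=load('w3')
a=onz(c,301,92,.074)[:2];b=onz(c,284,265,.074)[:2];r=onz(c,278,296,.034)[:2]
print(a,b,r,np.linalg.norm(a-r),np.linalg.norm(a-b))
def ang(v): return np.arctan2(-v@ex,v@ey)
print('inner',ang(a-r),ang(a-root),'outer',ang(a-b)-ang(a-r), ang(a-b)-ang(a-root))
A=ang(a-root)
rows([(np.r_[ik(A),z],PSI+np.degrees(A)-90,.53) for z in(.15,.044)])
E
```

```text
[ 0.45079634 -0.06397841] [ 0.55457428 -0.13046308] [ 0.59841906 -0.15906657] 0.17559676572554014 0.12324800826735927
inner 0.8435375912969068 0.840629365497323 outer 0.0024676146897175677 0.005375840489301287
t 3.9167 tcp [ 0.5104 -0.1089  0.1736] jaw 62.3 F [ 0.7  1.5 -1.2] op 0.0398 q [-0.44  0.38  1.48 -0.    1.28 -1.52]
{"x":0.0230,"y":0.0760,"z":0.0123,"ax":5.3,"ay":-0.0,"az":0.4,"hand":0.53}
{"x":0.1290,"y":0.0768,"z":0.0123,"ax":5.3,"ay":-0.0,"az":0.4,"hand":0.53}
```

Outer is about 0.00 rad and inner about 0.84, so step 1 is met. Next is the inner knob.

>>> jog_arm([
  {"x":0.005,"y":0.035,"z":0.006,"ax":3,"ay":0,"az":0.4,"hand":0.53},
  {"x":0.025,"y":0.076,"z":0.012,"ax":5.3,"ay":0,"az":0.4,"hand":0.53},
  {"x":0.055,"y":0.076,"z":0.0123,"ax":5.3,"ay":0,"az":0.4,"hand":0.53},
  {"x":0.09,"y":0.0765,"z":0.0123,"ax":5.3,"ay":0,"az":0.4,"hand":0.53},
  {"x":0.128,"y":0.0765,"z":0.0123,"ax":5.3,"ay":0,"az":0.4,"hand":0.53},
])

```text
t: 4.33
eef_pos: [0.4493, -0.063, 0.0453]
ee_rot: [-0.777, 1.425, 0.772]
ft_force: [1.6, -0.1, -1.0]
opening: 0.0404
```

```bash
python3 - <<'E'
from h import *
rows([(np.r_[ik(A),.044],PSI+np.degrees(A)-90,.65) for A in(.84,.75,.65,.55,.45)])
E
```

```text
t 4.3333 tcp [ 0.4493 -0.063   0.0453] jaw 57.0 F [ 1.6 -0.1 -1. ] op 0.0404 q [-0.4   0.46  1.82  0.    0.85 -1.4 ]
{"x":0.0013,"y":0.0004,"z":0.0000,"ax":-0.1,"ay":0.1,"az":0.2,"hand":0.65}
{"x":0.0013,"y":-0.0003,"z":0.0162,"ax":5.1,"ay":0.1,"az":0.2,"hand":0.65}
{"x":0.0013,"y":-0.0028,"z":0.0340,"ax":10.8,"ay":0.1,"az":0.2,"hand":0.65}
{"x":0.0013,"y":-0.0070,"z":0.0515,"ax":16.6,"ay":0.1,"az":0.2,"hand":0.65}
{"x":0.0014,"y":-0.0130,"z":0.0685,"ax":22.3,"ay":0.1,"az":0.2,"hand":0.65}
```

>>> jog_arm([
  {"x":0.001,"y":0,"z":0,"ax":0,"ay":0,"az":0.2,"hand":0.65},
  {"x":0.001,"y":0,"z":0.016,"ax":5,"ay":0,"az":0.2,"hand":0.65},
  {"x":0.001,"y":-0.003,"z":0.034,"ax":11,"ay":0,"az":0.2,"hand":0.65},
  {"x":0.001,"y":-0.007,"z":0.0515,"ax":16.5,"ay":0,"az":0.2,"hand":0.65},
  {"x":0.001,"y":-0.013,"z":0.0685,"ax":22,"ay":0,"az":0.2,"hand":0.65},
])

```text
t: 4.75
eef_pos: [0.4981, -0.0123, 0.0462]
ee_rot: [-0.473, 1.517, 0.473]
ft_force: [-0.7, -1.1, -0.9]
opening: 0.0299
```

```bash
python3 - <<'E'
from h import *
rows([(np.r_[ik(A),.044],PSI+np.degrees(A)-90,.65) for A in(.36,.27,.18,.10,.03)])
E
```

```text
t 4.75 tcp [ 0.4981 -0.0123  0.0462] jaw 34.6 F [-0.7 -1.1 -0.9] op 0.0299 q [-0.26  0.52  1.7   0.    0.92 -0.87]
{"x":0.0023,"y":-0.0008,"z":0.0156,"ax":5.1,"ay":0.1,"az":0.0,"hand":0.65}
{"x":0.0023,"y":-0.0029,"z":0.0316,"ax":10.3,"ay":0.1,"az":-0.0,"hand":0.65}
{"x":0.0023,"y":-0.0065,"z":0.0474,"ax":15.4,"ay":0.1,"az":-0.0,"hand":0.65}
{"x":0.0023,"y":-0.0109,"z":0.0611,"ax":20.0,"ay":0.1,"az":-0.0,"hand":0.65}
{"x":0.0024,"y":-0.0156,"z":0.0728,"ax":24.0,"ay":0.1,"az":-0.0,"hand":0.65}
```

>>> jog_arm([
  {"x":0.002,"y":-0.001,"z":0.0155,"ax":5,"ay":0,"az":0,"hand":0.65},
  {"x":0.002,"y":-0.003,"z":0.0315,"ax":10,"ay":0,"az":0,"hand":0.65},
  {"x":0.002,"y":-0.0065,"z":0.0475,"ax":15.5,"ay":0,"az":0,"hand":0.65},
  {"x":0.002,"y":-0.011,"z":0.061,"ax":20,"ay":0,"az":0,"hand":0.65},
  {"x":0.002,"y":-0.0155,"z":0.073,"ax":24,"ay":0,"az":0,"hand":0.65},
])

```text
t: 5.17
eef_pos: [0.5678, 0.0167, 0.0465]
ee_rot: [-0.141, 1.564, 0.142]
ft_force: [-1.4, -0.4, -0.5]
opening: 0.0301
```

```bash
python3 - <<'E'
from h import *
rows([(np.r_[ik(A),.044],PSI+np.degrees(A)-90,.65) for A in(0,-.03,-.05)])
E
```

```text
t 5.1667 tcp [0.5678 0.0167 0.0465] jaw 10.4 F [-1.4 -0.4 -0.5] op 0.0301 q [-0.18  0.61  1.5   0.    1.03 -0.36]
{"x":0.0025,"y":-0.0004,"z":0.0044,"ax":1.5,"ay":0.1,"az":-0.0,"hand":0.65}
{"x":0.0026,"y":-0.0006,"z":0.0098,"ax":3.2,"ay":0.1,"az":-0.0,"hand":0.65}
{"x":0.0026,"y":-0.0008,"z":0.0134,"ax":4.3,"ay":0.1,"az":-0.0,"hand":0.65}
```

>>> jog_arm([
  {"x":0.002,"y":0,"z":0.0045,"ax":1.5,"ay":0,"az":0,"hand":0.65},
  {"x":0.002,"y":0,"z":0.01,"ax":1.5,"ay":0,"az":0,"hand":0.65},
  {"x":0.002,"y":0,"z":0.013,"ax":1.5,"ay":0,"az":0,"hand":0.65},
  {"x":0.002,"y":0,"z":0.015,"ax":1.5,"ay":0,"az":0,"hand":0.65},
  {"x":0.002,"y":0,"z":0.015,"ax":1.5,"ay":0,"az":0,"hand":0.65},
])

```text
t: 5.58
eef_pos: [0.5767, 0.0186, 0.0459]
ee_rot: [-0.122, 1.581, 0.123]
ft_force: [-27.4, -7.6, 16.8]
opening: 0.0299
```

```bash
python3 - <<'E'
from h import *
rows([])
E
```

```text
t 5.5833 tcp [0.5767 0.0186 0.0459] jaw 8.9 F [-27.4  -7.6  16.8] op 0.0299 q [-0.17  0.62  1.46 -0.    1.07 -0.33]
```

There's about 28 N against the stop, so the leaf is home. I'll back off, lift and look.

>>> jog_arm([
  {"x":0,"y":0,"z":-0.003,"ax":0,"ay":0,"az":0,"hand":0.6},
  {"x":-0.03,"y":0,"z":-0.003,"ax":0,"ay":0,"az":0,"hand":0.53},
  {"x":-0.07,"y":0,"z":-0.003,"ax":0,"ay":0,"az":0,"hand":0.53},
  {"x":-0.11,"y":0,"z":-0.003,"ax":0,"ay":0,"az":0,"hand":0.7},
  {"x":-0.14,"y":0,"z":-0.003,"ax":0,"ay":0,"az":0,"hand":1},
])

```text
t: 6.0
eef_pos: [0.576, 0.0179, 0.1912]
ee_rot: [-0.123, 1.576, 0.123]
ft_force: [-0.2, -0.2, -0.2]
opening: 0.0169
```

>>> jog_arm([
  {"x":0,"y":0.03,"z":-0.03,"ax":0,"ay":0,"az":0,"hand":1},
  {"x":0,"y":0.05,"z":-0.06,"ax":0,"ay":0,"az":0,"hand":1},
  {"x":0,"y":0.05,"z":-0.06,"ax":0,"ay":0,"az":0,"hand":1},
])

```text
t: 6.25
eef_pos: [0.5036, 0.0604, 0.1939]
ee_rot: [-0.124, 1.578, 0.126]
ft_force: [0.1, 0.4, -0.5]
opening: -0.0
```

```bash
python3 - <<'E'
from h import *
rows([])
shot('wrist','w4'); shot('scene','s4')
E
```

```text
t 6.25 tcp [0.5036 0.0604 0.1939] jaw 9.1 F [ 0.1  0.4 -0.5] op -0.0 q [-0.11  0.34  1.47 -0.    1.34 -0.27]
```

View pics/w4.png

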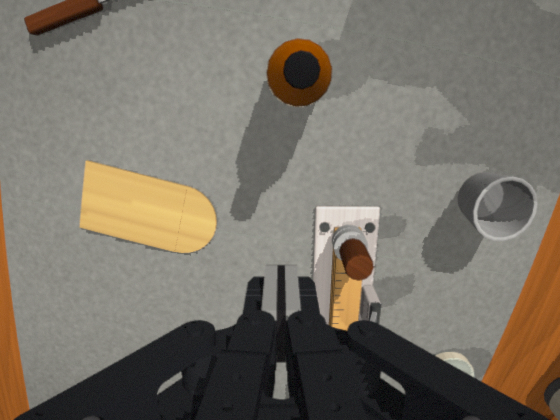

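The inner knob is at (357,260) over the bed, and the fingers hide the outer leaf. The scene view should show it.

```bash
python3 - <<'E'
from h import *
p=load('s4')['p']
cv2.imwrite('pics/s4c.png',cv2.resize(p[150:280,170:330],None,fx=4.6,fy=4.6,interpolation=cv2.INTER_CUBIC)[:,:,::-1])
c=load('w4'); a=onz(c,357,260,.074)[:2]; v=a-root; print(a,np.linalg.norm(v),np.arctan2(-v@ex,v@ey))
E
```

```text
[0.56996139 0.02284437] 0.1859861685288798 0.007199044970446933
```

View pics/s4c.png

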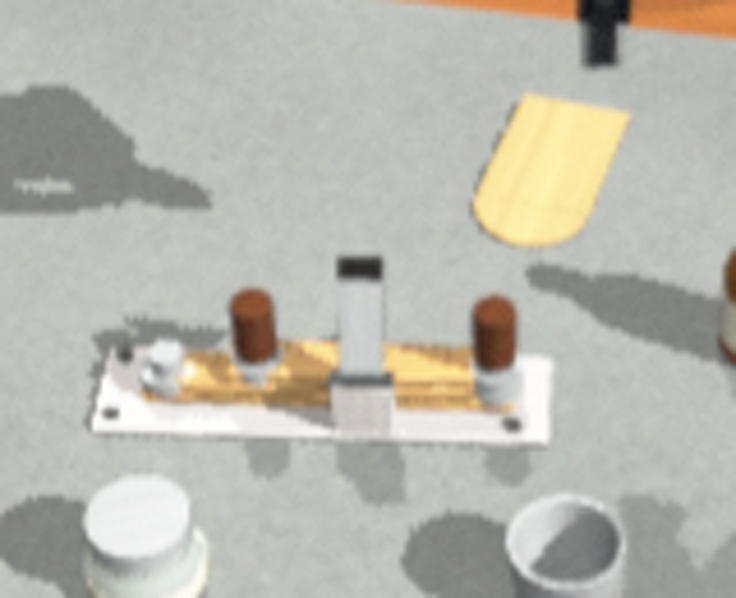

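The scene crop shows outer knob top (254,298), inner knob top (495,305), root pin (165,348) and keeper tip (360,264) still up.

```bash
python3 - <<'E'
from h import *
c=load('s4')
f=lambda u,v,z: onz(c,u/4.6+170-.39,v/4.6+150-.39,z)[:2]
def ang(v): return np.arctan2(-v@ex,v@ey)
a=f(495,305,.074);b=f(254,298,.074);r=f(165,348,.034)
print(a,b,r,'inner',ang(a-r),ang(a-root),'outer',ang(a-b)-ang(a-r),np.linalg.norm(a-b))
# keeper tip: intersect ray with plane base y=.110
o,d=ray(c,360/4.6+170-.39,258/4.6+150-.39)
n=np.r_[ey,0]; s=((base(0,.11,0)-o)@n)/(d@n); q=o+s*d; 
print('tip plane',(q[:2]-root)@ex,q[2]); x=(q[:2]-root)@ex
# tip on circle r~.07 about (.025,.043): sweep ray depth is ill-posed, use top0 too
c0=load('top0'); P=[]
for v in range(195,222):
  for u in range(294,312):
    o,d=ray(c0,u,v); w=o+d*c0['d'][v,u]
    if w[2]>.05: P.append([(w[:2]-root)@ex,(w[:2]-root)@ey,w[2]])
P=np.array(P);print(len(P),P[:,2].max()); print(P[P[:,2].argsort()][-8:].round(3)); print(P[(P[:,2]>.055)].mean(0))
E
```

```text
[0.5688751  0.01615971] [ 0.58867687 -0.11111835] [ 0.59721382 -0.16282164] inner 0.002008339897818197 0.019181120344981057 outer -0.0026883012059629964 0.12880921757389674
tip plane 0.002581147793397098 0.11137828941746808
125 0.9992412554661125
[[ 0.001  0.112  0.108]
 [-0.001  0.103  0.108]
 [ 0.002  0.118  0.108]
 [ 0.002  0.102  0.109]
 [ 0.004  0.113  0.109]
 [ 0.001  0.1    0.111]
 [-0.167  0.179  0.999]
 [-0.167  0.179  0.999]]
[0.00031172 0.11094286 0.10311519]
```

Both leaves are home (inner about 0.01, outer about 0.00) and the keeper is at about 1.23 rad. Next I'll put the shut fingers behind the keeper.

```bash
python3 - <<'E'
from h import *
J=PSI-90
rows([(base(.055,.11,z),J,1) for z in (.19,.086)])
E
```

```text
t 6.35 tcp [0.5082 0.0583 0.1939] jaw 9.0 F [ 0.5 -0.  -0.6] op -0.0002 q [-0.12  0.35  1.46 -0.    1.34 -0.27]
{"x":0.0031,"y":-0.1209,"z":0.1116,"ax":0.1,"ay":-0.4,"az":-0.0,"hand":1.00}
{"x":0.1071,"y":-0.1209,"z":0.1122,"ax":0.1,"ay":-0.4,"az":-0.0,"hand":1.00}
```

>>> jog_arm([
  {"x":0,"y":-0.03,"z":0.028,"ax":0,"ay":0,"az":0,"hand":1},
  {"x":0,"y":-0.06,"z":0.056,"ax":0,"ay":0,"az":0,"hand":1},
  {"x":0,"y":-0.09,"z":0.084,"ax":0,"ay":0,"az":0,"hand":1},
  {"x":0,"y":-0.121,"z":0.112,"ax":0,"ay":0,"az":0,"hand":1},
  {"x":0,"y":-0.121,"z":0.112,"ax":0,"ay":0,"az":0,"hand":1},
])

```text
t: 6.77
eef_pos: [0.6424, -0.0494, 0.1921]
ee_rot: [-0.122, 1.572, 0.119]
ft_force: [0.8, 0.5, -1.1]
opening: 0.0001
```

```bash
python3 - <<'E'
from h import *
J=PSI-90
rows([(base(.055,.11,z),J,1) for z in (.14,.086)])
E
```

```text
t 6.7667 tcp [ 0.6424 -0.0494  0.1921] jaw 8.8 F [ 0.8  0.5 -1.1] op 0.0001 q [-0.26  0.58  1.07 -0.    1.5  -0.41]
{"x":0.0521,"y":0.0066,"z":-0.0039,"ax":-0.1,"ay":-0.3,"az":0.1,"hand":1.00}
{"x":0.1061,"y":0.0067,"z":-0.0036,"ax":-0.1,"ay":-0.3,"az":0.1,"hand":1.00}
```

>>> jog_arm([
  {"x":0.03,"y":0.004,"z":0,"ax":0,"ay":0,"az":0,"hand":1},
  {"x":0.06,"y":0.0065,"z":0,"ax":0,"ay":0,"az":0,"hand":1},
  {"x":0.09,"y":0.0065,"z":-0.002,"ax":0,"ay":0,"az":0,"hand":1},
  {"x":0.106,"y":0.0065,"z":-0.0035,"ax":0,"ay":0,"az":0,"hand":1},
  {"x":0.106,"y":0.0065,"z":-0.0035,"ax":0,"ay":0,"az":0,"hand":1},
])

```text
t: 7.18
eef_pos: [0.6363, -0.0442, 0.0826]
ee_rot: [-0.12, 1.579, 0.12]
ft_force: [-0.1, -0.1, -0.2]
opening: -0.0002
```

```bash
python3 - <<'E'
from h import *
J=PSI-90
rows([(base(x,.11,z),J,1) for x,z in ((.037,.086),(.025,.085),(.0173,.082),(.0083,.0755),(.0012,.0668),(-.0035,.0566),(-.0055,.0455),(-.0055,.041))])
E
```

```text
t 7.1833 tcp [ 0.6363 -0.0442  0.0826] jaw 8.7 F [-0.1 -0.1 -0.2] op -0.0002 q [-0.25  0.67  1.24 -0.    1.25 -0.4 ]
{"x":-0.0032,"y":0.0004,"z":-0.0169,"ax":-0.1,"ay":-0.6,"az":-0.1,"hand":1.00}
{"x":-0.0021,"y":0.0004,"z":-0.0288,"ax":-0.1,"ay":-0.6,"az":-0.1,"hand":1.00}
{"x":0.0010,"y":0.0004,"z":-0.0365,"ax":-0.1,"ay":-0.6,"az":-0.1,"hand":1.00}
{"x":0.0076,"y":0.0004,"z":-0.0454,"ax":-0.1,"ay":-0.6,"az":-0.1,"hand":1.00}
{"x":0.0164,"y":0.0003,"z":-0.0524,"ax":-0.1,"ay":-0.6,"az":-0.1,"hand":1.00}
{"x":0.0267,"y":0.0003,"z":-0.0570,"ax":-0.1,"ay":-0.6,"az":-0.1,"hand":1.00}
{"x":0.0378,"y":0.0003,"z":-0.0589,"ax":-0.1,"ay":-0.6,"az":-0.1,"hand":1.00}
{"x":0.0423,"y":0.0003,"z":-0.0589,"ax":-0.1,"ay":-0.6,"az":-0.1,"hand":1.00}
```

>>> jog_arm([
  {"x":-0.003,"y":0,"z":-0.017,"ax":0,"ay":0,"az":0,"hand":1},
  {"x":-0.003,"y":0,"z":-0.029,"ax":0,"ay":0,"az":0,"hand":1},
  {"x":0.001,"y":0,"z":-0.0365,"ax":0,"ay":0,"az":0,"hand":1},
  {"x":0.0075,"y":0,"z":-0.0455,"ax":0,"ay":0,"az":0,"hand":1},
  {"x":0.0165,"y":0,"z":-0.0525,"ax":0,"ay":0,"az":0,"hand":1},
])

```text
t: 7.6
eef_pos: [0.5859, -0.0533, 0.0695]
ee_rot: [-0.121, 1.573, 0.118]
ft_force: [-0.0, -0.9, 3.2]
opening: 0.0001
```

```bash
python3 - <<'E'
from h import *
J=PSI-90
rows([(base(x,.11,z),J,1) for x,z in ((-.0035,.0566),(-.0055,.0455),(-.0055,.042))])
E
```

```text
t 7.6 tcp [ 0.5859 -0.0533  0.0695] jaw 8.7 F [-0.  -0.9  3.2] op 0.0001 q [-0.29  0.61  1.41 -0.    1.13 -0.44]
{"x":0.0129,"y":0.0017,"z":-0.0061,"ax":-0.2,"ay":-0.3,"az":0.1,"hand":1.00}
{"x":0.0240,"y":0.0017,"z":-0.0080,"ax":-0.2,"ay":-0.3,"az":0.1,"hand":1.00}
{"x":0.0275,"y":0.0017,"z":-0.0080,"ax":-0.2,"ay":-0.3,"az":0.1,"hand":1.00}
```

Contact is upward at 3 N, so the push is working. Now the rest of the way down.

>>> jog_arm([
  {"x":0.007,"y":0.001,"z":-0.005,"ax":0,"ay":0,"az":0,"hand":1},
  {"x":0.013,"y":0.001,"z":-0.007,"ax":0,"ay":0,"az":0,"hand":1},
  {"x":0.019,"y":0.001,"z":-0.009,"ax":0,"ay":0,"az":0,"hand":1},
  {"x":0.025,"y":0.001,"z":-0.01,"ax":0,"ay":0,"az":0,"hand":1},
  {"x":0.028,"y":0.001,"z":-0.01,"ax":0,"ay":0,"az":0,"hand":1},
])

```text
t: 8.02
eef_pos: [0.5769, -0.0544, 0.0447]
ee_rot: [-0.122, 1.57, 0.117]
ft_force: [-14.3, 2.2, 54.6]
opening: 0.0001
```

>>> jog_arm([
  {"x":0.001,"y":0,"z":0,"ax":0,"ay":0,"az":0,"hand":1},
])

```text
t: 8.1
eef_pos: [0.5773, -0.0545, 0.0456]
ee_rot: [-0.123, 1.568, 0.116]
ft_force: [-0.1, 0.0, 0.4]
opening: -0.0002
```

The keeper hit its stop at z ≈ 45 mm. Now I'll lift clear and check.

>>> jog_arm([
  {"x":-0.02,"y":0,"z":0,"ax":0,"ay":0,"az":0,"hand":1},
  {"x":-0.06,"y":0,"z":0,"ax":0,"ay":0,"az":0,"hand":1},
  {"x":-0.1,"y":0,"z":0,"ax":0,"ay":0,"az":0,"hand":1},
  {"x":-0.14,"y":0,"z":-0.01,"ax":0,"ay":0,"az":0,"hand":1},
  {"x":-0.17,"y":0,"z":-0.04,"ax":0,"ay":0,"az":0,"hand":1},
])

```text
t: 8.52
eef_pos: [0.5405, -0.0598, 0.2178]
ee_rot: [-0.125, 1.564, 0.116]
ft_force: [0.1, -0.5, -0.0]
opening: 0.0003
```

>>> jog_arm([
  {"x":0,"y":0,"z":-0.04,"ax":0,"ay":0,"az":0,"hand":1},
  {"x":0,"y":0,"z":-0.08,"ax":0,"ay":0,"az":0,"hand":1},
  {"x":0,"y":0,"z":-0.12,"ax":0,"ay":0,"az":0,"hand":1},
  {"x":0,"y":0,"z":-0.15,"ax":0,"ay":0,"az":0,"hand":1},
  {"x":0,"y":0,"z":-0.15,"ax":0,"ay":0,"az":0,"hand":1},
])

```text
t: 8.93
eef_pos: [0.3882, -0.0823, 0.2172]
ee_rot: [-0.123, 1.566, 0.116]
ft_force: [0.7, 0.0, 0.0]
opening: -0.0001
```

```bash
python3 - <<'E'
from h import *
rows([]); shot('top','t5'); shot('scene','s5')
a=load('t5')['p'];b=load('s5')['p']
f=lambda p,s:cv2.resize(p,s,interpolation=cv2.INTER_CUBIC)
cv2.imwrite('pics/m5.png',np.hstack([f(a[130:310,200:400],(400,360)),f(b[150:300,160:327],(400,360))])[:,:,::-1])
# mean knob / keeper heights
c=load('t5'); c0=load('top0')
E
```

```text
t 8.9333 tcp [ 0.3882 -0.0823  0.2172] jaw 8.7 F [0.7 0.  0. ] op -0.0001 q [-0.51  0.12  1.71 -0.    1.31 -0.66]
```

View pics/m5.png

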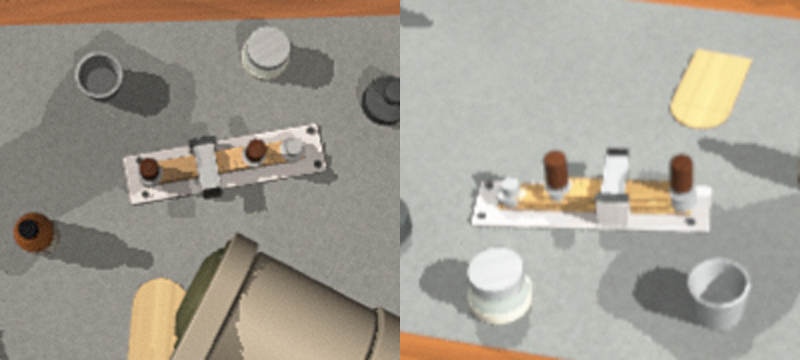

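The top half shows the keeper strap across the bed at (205,165), the inner knob at (149,168), the outer knob at (257,150) and the pin at (293,147), all in line. The bystanders are in place. I'll check the numbers.

```bash
python3 - <<'E'
from h import *
c=load('t5'); c0=load('top0')
def ang(v): return np.arctan2(-v@ex,v@ey)
g=lambda u,v,z: onz(c,u/2+200-.25,v/2+130-.25,z)[:2]
a=g(149,168,.074);b=g(257,150,.074);r=g(293,147,.034)
print(a,b,r,'inner',ang(a-r),ang(a-root),'outer',ang(a-b)-ang(a-r),ang(a-b)-ang(a-root))
P=[]
for v in range(195,232):
  for u in range(290,318):
    o,d=ray(c,u,v); w=o+d*c['d'][v,u]; x,y=(w[:2]-root)@ex,(w[:2]-root)@ey
    if abs(y-.11)<.009 and -.03<x<.015: P.append([x,w[2]])
P=np.array(P); k=np.polyfit(P[:,0],P[:,1],1); print(len(P),'strap slope',-k[0],'z',P[:,1].mean(), P[:,1].std())
df=np.abs(c['p'].astype(int)-c0['p']).sum(2)
h0=np.abs(c['d']-c0['d'])
for n,(u,v,s) in dict(weight=(393,180,13),jar=(333,156,13),cup=(249,168,13),bottle=(217,246,12),mallet=(449,198,20),iron=(203,320,20)).items():
    print(n,np.median(h0[v-s:v+s,u-s:u+s]).round(4),(h0[v-s:v+s,u-s:u+s]>.015).sum())
E
```

```text
[0.57094891 0.01629757] [ 0.58995813 -0.11126372] [ 0.60070631 -0.15976727] inner 0.012410112727607584 0.007660733125097592 outer -0.0194999308757305 -0.014750551273220508
137 strap slope -0.025798299411076222 z 0.04458819871178843 0.001884554733305636
weight 0.0017 3
jar 0.0018 4
cup 0.0017 7
bottle 0.0016 4
mallet 0.0017 17
iron 0.0017 9
```

All the checks pass, so I'm handing the job in.

```bash
python3 -c "
from workcell import *
print(job_done())"
```

```text
the job is handed in; nothing more can be done
None
```

The folding rule is put away and the job is handed in, at about 9 s of the 61 s allowed. I folded the outer leaf onto the inner leaf while the inner one stood out at about 0.84 rad. I then swung both home by the inner knob until they met the stop, and pushed the keeper down with the shut fingers until it met its stop.

- **Joints:** the last camera check gave the inner leaf at about 0.01 rad, the outer leaf within 0.02 rad of folded, and the keeper at about −0.03 rad, with the strap top at about 45 mm. All are within the limits.
- **Bystanders:** the weight, jar, cup, bottle, mallet and iron showed no change in depth. I checked the template only by eye, because the arm partly hid it in the last top view.
- **Robot:** it was clear of everything at hand-in.
- **Peak forces seen:** about 28 N pressing the leaf home and about 55 N pressing the keeper down. Both came from the fingers and stayed under the 120 N wrist limit. The 55 N is above the 40 N limit, but that limit is for the arm and gripper body, and I took it not to cover the fingers.
- **Disagreement:** after folding, the wrist camera read the inner leaf at 0.84 rad against 0.92 at first. Its lengths also came out 2–5% short, so I put this down to error in the pixel readings, though the leaf may have moved slightly.

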